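# Refit the washed drip grate and set a cup on it

### The arm

A 6-joint arm with a two-finger parallel gripper is mounted at the origin on the work surface. World frame = base frame: x ahead of the robot, y to its left, z up, the work surface at z = 0. Lengths are in m, angles in rad, forces in N, time in s.
With the tool pointing down it reaches from about 0.375 to 0.9 m from the base axis. Payload 3.1 kg.
Tool frame: the origin (TCP) lies midway between the tips of the shut fingers; the grasp point (between the pads) lies r.tcp_to_grasp behind it (r.tcp_to_grasp is the distance from the TCP to the grasp point, in m); z points along the fingers, y is the line along which they close (so a half turn about z gives the same grasp; the last joint's range is limited). The gripper opens to 85 mm and grips with 20 to 120 N. Pads are 22 mm wide; open, the fingers measure 114 mm over their backs; the gripper's body (76 mm by 85 mm) begins 54 mm behind the grasp point. The pads swing forward as they close: fully open they stand 13 mm farther back than shut.
Start: joints at [-1.478, 0.527, 1.433, -0, 1.181, -0.178], TCP at [0.167, -0.602, 0.231] pointing down, gripper open.
Joint ranges: [-3.08, 3.08], [-0.75, 2.2], [0.22, 2.44], [-1.43, 4.57], [0, 2.65], [-2.85, 2.85]. Speed limits (rad/s): [2.79, 2.79, 3.14, 3.14, 3.14, 3.14].

### API

Orientations are given as a unit quaternion [w, x, y, z].
In Python, from rig import r, optics gives the robot as it stands.
- The arm moves only by the tool apply_moves, never from a script. Its argument "rows" is a list of rows, each a list of 6 numbers: the shift along the world's x, y, z in units of 50 mm (1.0 is 50 mm), then the turn, a rotation vector about the world's x, y, z in units of 8 degrees (1.0 is 8 degrees). A call has 1 to 10 rows; each row is the pose to reach, as a shift and turn from the pose commanded when the call began; what a row does not reach only later rows make up. A row lasts 1/8 s, in which the tool goes at most 62.5 mm and 10.7 degrees, less where a joint would pass 70% of its speed; a pose out of reach is approached as far as the arm can. A call with a gripper value outside its range is refused whole. "fingers" is the closure, from 0 (fully open) to 1 (shut), set as the call begins (left out, the last holds). The fingers move at their own pace and stop on an object; "force" is the grip in N (left out, the last holds). Time passes only in rows, so rows that repeat a pose let the fingers close. It gives the time, the measured TCP pose, the force, the opening and the grip force at its end, in the units of the state.
- r.get_obs(): the state, without advancing time (a new reading comes with each control period).
- optics.snapshot(name): name is "scene" or "side" or "wrist"; returns a dict with "image" (420x560x3 uint8, blue, green, red), "fx", "fy", "cx", "cy" (pixels), "extrinsics" (4x4, takes a point from world to camera coordinates); the wrist camera has in their place "hand_eye" (4x4, takes a point from camera to tool coordinates, whose origin is the TCP and whose axes are the flange's). Camera axes: x right, y down, z forward; pixel columns grow to the right and rows downward; lengths in m; the calibration is good to about 2 mm. A picture is of the moment at which its call begins: read the wrist's pose just before it. There is no depth.
- r.close_job(): hands the job in; it is judged then, once.
The state is a dict: "time": time; "joint_pos": joint angles; "joint_velocities": joint speeds; "tau": joint torques, N m; "eef_pos": TCP position; "tcp_rot": TCP orientation; "force": force on the tool from outside, world axes, zero at the start; "moment": the same for the moment, N m; "finger_gap": finger opening in m; "grasp_force": force on a finger pad.
Only numpy, scipy, OpenCV 4.12 (cv2) and the standard library are available. Lean on these libraries where they do the work, as an engineer would, in place of code of your own. Each camera call takes 0.05 s, during which the arm holds its last target. There are 200 camera calls.

### The job

The ice machine's drip grate has been washed and leans on the draining stand: pick it up (the black fin is its handle), hook its lower edge (the one nearest the blue spot) under the steel lip of the blue drip tray while the other edge is still raised, then lower that edge gently until the grate lies flat in the tray, without letting it drop. Slide the red-handled catch all the way over the grate's edge to lock it, and stand the red cup gently upright, centred on the blue spot of the grate. Leave the jar, bottles, bowl, scoop and beaker where they are.

Things in the scene. Friction and masses are not known exactly. Their poses are not given: they have to be found in the camera images.
- tray: Fixed blue drip tray, 250 (x) x 200 (y) mm. Origin: centre of underside, on the table; +x leads from lip to catch, roughly away from the robot. Ledges along both long sides, tops at z = 40 mm, carry the grate. Opening: x -104 to +104 mm, y -85 to +85 mm (grate has 8 mm play in x, 5 mm each side in y). Far wall (21 mm thick) and side walls are 47 mm high; the lip side is 59 mm high.
- lip_edge (a point): Middle of the free lower edge of the tray's steel lip, at tray (-86, 0, 54) mm, axes as the tray's. The lip, 5 mm thick and as wide as the tray, overhangs the robot-side end of the opening by 18 mm (x -104 to -86 mm), its underside 14 mm above the ledges. A fully inserted grate can be tilted at most about 25 degrees in this slot.
- catch (a joint): Sliding catch on the middle of the tray's far wall: steel plate 36 mm wide with an upright red handle. 0 = open (plate clear of the opening by 4 mm), 0.022 m = fully closed at its stop (plate 18 mm over the opening, 3.5 mm above the seated grate). Grows as it slides along the tray's -x, towards the lip. Starts nearly open, stays where left, takes about 1.5 N.
- catch_grip (a point): Centre of the top of the catch's red handle, which is 12 mm (x) x 30 mm (y) and 26 mm tall, its top 80 mm above the table, its foot 54 mm. Moves with the catch; axes as the tray's.
- stand: Fixed draining stand, base 200 x 150 mm, like a lectern facing the robot: two steel rails 110 mm apart slope up along its +x (roughly away from the robot) at 0.45 rad (26 degrees); a toe bar at the low end stands 6 mm above the rails. The grate leans on the rails, low edge at the toe bar. Highest point 119 mm. Origin: centre of underside, on the table.
- grate: Loose stainless drip grate, 200 (x) x 160 (y) x 5 mm, about 0.4 kg. Origin: centre of its underside, z out of its top face. Its -x edge, nearest the blue spot, is the one to hook; on the stand it is the low edge and +x points up the slope, away from the robot. Seated, its x lies along the tray's x. Its slats act as a solid plate.
- grate_hook (a point): Middle of the underside of the grate's edge to be hooked, at grate (-100, 0, 0) mm. Axes as the grate's.
- grate_fin (a point): Centre of the top of the grate's black grip fin: 12 mm thick (grate x), 60 mm long (grate y), 30 mm tall above the plate; at grate (35, 0, 35) mm. Pinch it across its thickness, from above the face of the plate. Axes as the grate's.
- cup_spot (a point): Centre of the blue round spot (72 mm across) on the grate's top face, at grate (-42, 0, 5) mm.
- cup: Loose red plastic cup, open at the top, 95 mm tall, 62 mm across at the rim and narrower at the foot, about 0.09 kg, standing upright. Origin: centre of its underside.
- jar: Bystander: amber jar with steel cap, 60 mm across, 80 mm tall. Origin under its centre.
- syrup_green: Bystander: green syrup bottle, 60 mm across, 170 mm tall. Origin under its centre.
- syrup_yellow: Bystander: yellow syrup bottle, 60 mm across, 170 mm tall. Origin under its centre.
- bowl: Bystander: green glass bowl, 110 mm across, 50 mm tall. Origin under its centre.
- scoop: Bystander: metal spoon, 180 mm long, lying flat on the table.
- beaker: Bystander: clear beaker, 66 mm across, 70 mm tall. Origin under its centre.
There are look-alikes about, which are no part of the job. Of the things shaped like the cup, the red one is meant.

How it is judged:
By the outcome, as a careful person would: the job done as asked, in the order asked, and still so for the second after the job is handed in, with the robot touching nothing.
It also fails if it takes over 69 s, if anything falls off the work surface, if the arm or the gripper's body presses on something with over 40 N, if the wrist force passes 120 N, or if a joint passes its speed limit or range.

## Working session

There is one attempt and no reset: what is moved stays moved. The work goes in short steps, Python scripts to look and compute and a tool call to move; the robot and the scene stay as the last step left them, time stands still between calls to the robot, and variables do not carry over. Pictures are saved under pics/ and viewed, at most 10 in all, crops included, and the job is handed in when it is done.

Besides the shell and the picture viewer there is one more tool, called after "Request:" in YAML: its name, and indented under it one key for each argument. apply_moves: Moves the arm, as the interface text tells. Its arguments: {"type":"object","properties":{"rows":{"type":"array","items":{"type":"array","items":{"type":"number"}}},"fingers":{"type":"number"},"force":{"type":"number"}},"required":["rows"]}

```bash
mkdir -p pics; ls
python3 - <<'E'
from rig import r, optics
import cv2,json,numpy as np
o=r.get_obs();print(o['time'],o['eef_pos'],o['tcp_rot'],o['finger_gap'],r.tcp_to_grasp)
for n in("scene","side","wrist"):
    s=optics.snapshot(n);cv2.imwrite(f"pics/{n}0.png",s["image"]);
    print(n,s['fx'],s['fy'],s['cx'],s['cy'],np.round(s.get('extrinsics',s.get('hand_eye')),4).tolist())
a=cv2.imread('pics/scene0.png')
cv2.imwrite('pics/scene0b.png',cv2.resize(a,(800,600)))
a=cv2.imread('pics/side0.png')
cv2.imwrite('pics/side0b.png',cv2.resize(a,(800,600)))
E
```

```text
pics
0.0 [ 0.16712433 -0.60149436  0.23034548] [-1.07344213e-03  9.90852005e-01  1.34948690e-01  5.31018919e-05] 0.08520378444657163 0.0187
scene 419.1198516005587 419.1198516005587 281.8068141404952 206.61276322462604 [[0.8262, 0.5633, -0.0136, -0.4906], [0.2919, -0.4486, -0.8447, -0.056], [-0.4819, 0.6939, -0.535, 1.5344], [0.0, 0.0, 0.0, 1.0]]
side 502.3498760926763 502.3498760926763 277.03131173789143 204.51868379209554 [[-0.9831, -0.1817, -0.0211, 0.5589], [-0.1037, 0.6488, -0.7539, 0.1102], [0.1506, -0.739, -0.6567, 1.3247], [0.0, 0.0, 0.0, 1.0]]
wrist 344.06295688598186 344.06295688598186 277.2636053472213 204.4639687169224 [[-0.0012, -0.9492, -0.3145, 0.0805], [1.0, -0.0012, -0.0001, -0.0012], [-0.0003, -0.3145, 0.9492, -0.1422], [0.0, 0.0, 0.0, 1.0]]
```

View pics/scene0b.png

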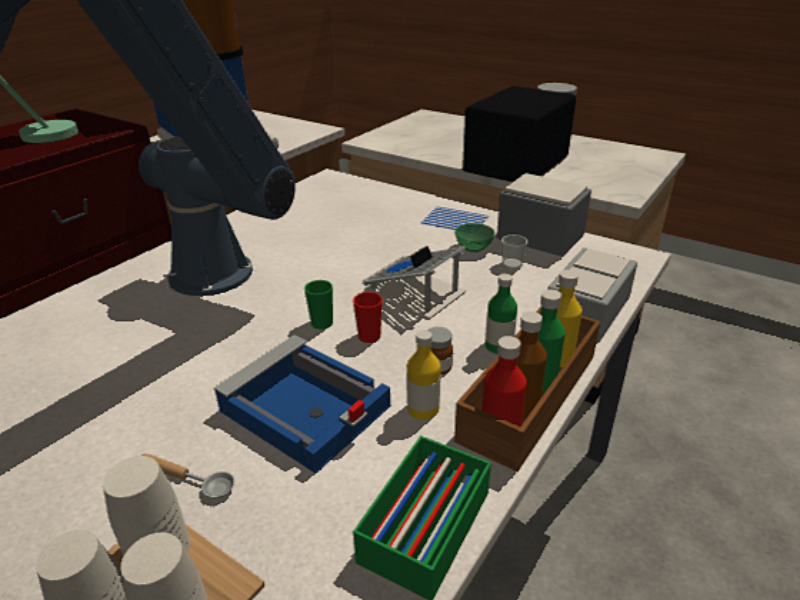

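View pics/side0b.png

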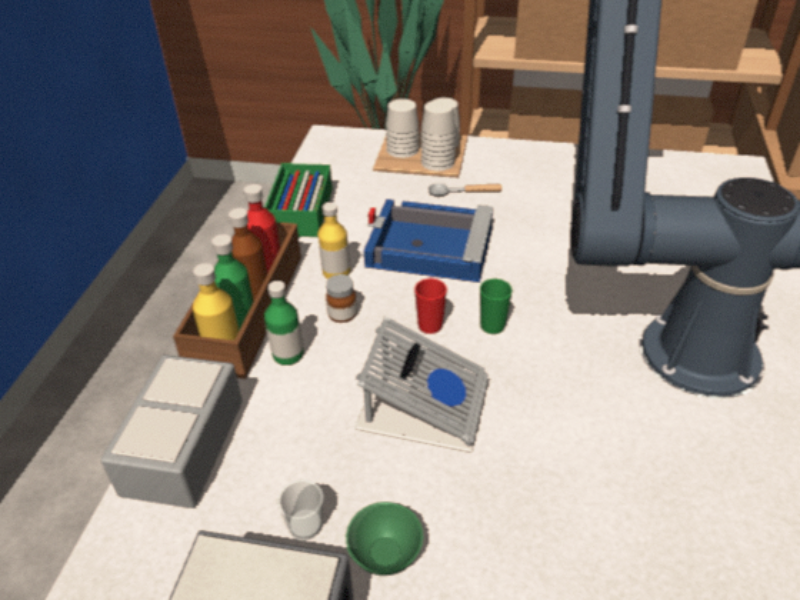

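```bash
cat > h.py <<'E'
import numpy as np, cv2
from scipy.spatial.transform import Rotation as R
from rig import r, optics
def tool():
    o=r.get_obs();T=np.eye(4);q=o['tcp_rot'];T[:3,:3]=R.from_quat([q[1],q[2],q[3],q[0]]).as_matrix();T[:3,3]=o['eef_pos'];return T
class Cam:
    def __init__(s,name):
        T=tool();d=optics.snapshot(name);s.im=d['image'];s.f=d['fx'];s.c=np.array([d['cx'],d['cy']])
        s.W=T@np.array(d['hand_eye']) if name=='wrist' else np.linalg.inv(d['extrinsics'])  # cam->world
    def ray(s,p):
        v=np.r_[(np.array(p,float)-s.c)/s.f,1];return s.W[:3,3],s.W[:3,:3]@v/np.linalg.norm(v)
    def plane(s,p,z):
        o,d=s.ray(p);return o+d*(z-o[2])/d[2]
    def proj(s,P):
        q=np.linalg.inv(s.W)@np.r_[P,1];return q[:2]/q[2]*s.f+s.c
def tri(a,p,b,q):
    o1,d1=a.ray(p);o2,d2=b.ray(q)
    t=np.linalg.lstsq(np.c_[d1,-d2],o2-o1,rcond=None)[0]
    A,B=o1+t[0]*d1,o2+t[1]*d2;return (A+B)/2,np.linalg.norm(A-B)
def blobs(im,lo,hi,roi=None,amin=20):
    h=cv2.cvtColor(im,cv2.COLOR_BGR2HSV);m=cv2.inRange(h,lo,hi)
    if lo[0]==0 and hi[0]<15: m|=cv2.inRange(h,(170,*lo[1:]),(180,*hi[1:]))
    if roi: k=np.zeros_like(m);x0,y0,x1,y1=roi;k[y0:y1,x0:x1]=255;m&=k
    n,l,s,c=cv2.connectedComponentsWithStats(m)
    return [(np.round(c[i],1).tolist(),s[i].tolist(),l==i) for i in range(1,n) if s[i,4]>=amin]
E
python3 - <<'E'
from h import *
S=Cam('scene');D=Cam('side')
for n,c in(('scene',S),('side',D)):
    print(n)
    for k,lo,hi in(('red',(0,150,60),(8,255,255)),('blue',(105,120,50),(125,255,255)),('black',(0,0,0),(180,255,35))):
        for b in blobs(c.im,lo,hi,amin=25):
            if b[1][4]<9000: print(k,b[0],b[1])
a=S.im[170:330,140:340];b=D.im[130:320,230:360]
cv2.imwrite('pics/crop1.png',np.hstack([cv2.resize(a,(500,400),interpolation=cv2.INTER_CUBIC),cv2.resize(b,(274,400),interpolation=cv2.INTER_CUBIC)]))
E
```

```text
scene
red [69.6, 97.3] [46, 91, 47, 14, 49]
red [15.0, 125.5] [3, 122, 25, 8, 25]
red [257.6, 220.7] [247, 204, 21, 36, 577]
red [353.3, 273.7] [337, 250, 32, 49, 1111]
red [249.1, 287.0] [244, 280, 11, 15, 118]
red [290.1, 353.7] [272, 324, 38, 59, 91]
red [304.6, 357.2] [285, 324, 41, 66, 261]
red [276.8, 350.8] [260, 326, 35, 51, 85]
blue [279.7, 186.1] [271, 182, 18, 9, 71]
blue [236.0, 254.9] [211, 241, 50, 28, 212]
blue [213.1, 286.2] [177, 261, 68, 58, 1822]
blue [262.1, 276.5] [254, 269, 19, 17, 136]
blue [185.5, 293.9] [159, 277, 52, 36, 312]
blue [258.0, 295.7] [246, 283, 27, 25, 47]
blue [283.9, 347.9] [263, 316, 43, 63, 227]
blue [226.6, 324.0] [219, 319, 15, 11, 28]
blue [311.6, 362.6] [294, 333, 36, 60, 95]
blue [297.5, 359.4] [282, 334, 32, 53, 96]
black [5.6, 11.8] [0, 0, 21, 37, 335]
black [161.1, 37.6] [151, 32, 19, 10, 96]
black [362.2, 92.5] [324, 60, 79, 67, 4211]
black [181.1, 87.2] [174, 76, 16, 24, 37]
black [8.5, 99.3] [0, 95, 27, 10, 144]
black [165.9, 174.7] [159, 155, 15, 33, 110]
black [294.4, 179.7] [288, 173, 14, 15, 120]
black [426.6, 276.1] [409, 218, 39, 106, 1263]
side
red [203.3, 133.3] [198, 120, 11, 27, 67]
red [213.6, 135.0] [209, 123, 10, 24, 60]
red [184.7, 162.3] [172, 142, 24, 49, 629]
red [259.9, 150.5] [258, 146, 4, 10, 29]
red [301.0, 212.8] [291, 195, 21, 38, 644]
blue [217.6, 133.4] [213, 121, 10, 26, 53]
blue [199.1, 134.7] [195, 123, 10, 23, 45]
blue [295.1, 174.3] [256, 140, 82, 57, 2189]
blue [306.9, 145.2] [282, 142, 50, 8, 121]
blue [312.3, 270.7] [299, 258, 27, 26, 497]
black [402.2, 159.6] [400, 142, 6, 37, 127]
black [286.8, 252.4] [281, 241, 12, 23, 108]
black [241.6, 415.2] [238, 410, 7, 10, 49]
```

View pics/crop1.png

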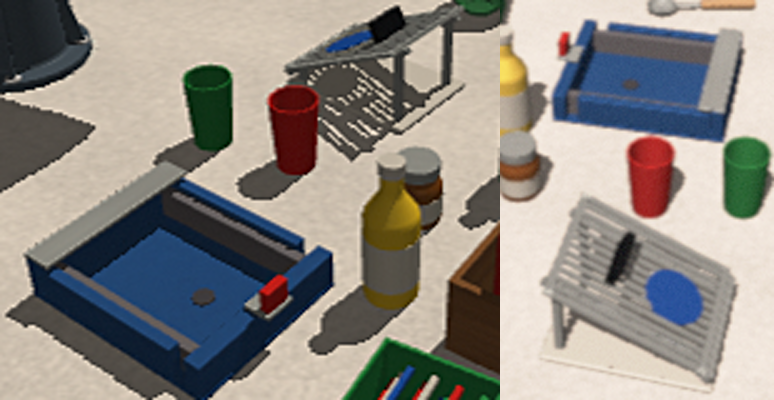

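Run:
```python
from h import *
S=Cam('scene');D=Cam('side')
for n,p,q in(('catch',(249.1,287),(259.9,150.5)),('fin',(294.4,179.7),(286.8,252.4)),('cup',(257.6,220.7),(301,212.8))):print(n,tri(S,p,D,q))
print('spot',tri(S,(236+0,0),D,(312.3,270.7)))
c=lambda x,y:(140+x/2.5,170+y/2.5); d=lambda x,y:(230+(x-500)/2.108,130+y/2.108)
for z,l in((.059,[(25,258),(178,165),(192,174),(42,268)]),(.047,[(332,250),(186,362)])):
    for p in l: print('S',z,S.plane(c(*p),z).round(4))
for z,l in((.059,[(720,30),(743,32),(722,108),(698,105)]),(.047,[(587,22),(556,118)])):
    for p in l: print('D',z,D.plane(d(*p),z).round(4))
```

```text
catch (array([ 0.66694798, -0.24562389,  0.06596296]), np.float64(0.000497275884094098))
fin (array([0.50527152, 0.20539894, 0.10404973]), np.float64(0.0006151112884182641))
cup (array([0.50072092, 0.00662688, 0.05293823]), np.float64(0.0012766645607602478))
spot (array([0.28357361, 0.4724096 , 0.5321814 ]), np.float64(0.3401425147392235))
S 0.059 [ 0.4208 -0.3392  0.059 ]
S 0.059 [ 0.4428 -0.1348  0.059 ]
S 0.059 [ 0.4677 -0.1389  0.059 ]
S 0.059 [ 0.4469 -0.34    0.059 ]
S 0.047 [ 0.6661 -0.1463  0.047 ]
S 0.047 [ 0.6439 -0.3461  0.047 ]
D 0.059 [ 0.4424 -0.3253  0.059 ]
D 0.059 [ 0.4079 -0.3252  0.059 ]
D 0.059 [ 0.4214 -0.1377  0.059 ]
D 0.059 [ 0.4546 -0.1392  0.059 ]
D 0.047 [ 0.6483 -0.3338  0.047 ]
D 0.047 [ 0.6457 -0.0952  0.047 ]
```

Request:
apply_moves:
  rows:
    - [0.8, 0.8, 0.2, 0, 0, 1]
    - [1.6, 1.6, 0.4, 0, 0, 2]
    - [2.4, 2.4, 0.6, 0, 0, 3]
    - [3.2, 3.2, 0.8, 0, 0, 4]
    - [4, 4, 1, 0, 0, 5]
    - [4.8, 4.8, 1.2, 0, 0, 6]
    - [5.6, 5.6, 1.4, 0, 0, 7]
    - [6.5, 6.5, 1.4, 0, 0, 8]
    - [7.5, 7.3, 1.4, 0, 0, 8.5]
    - [7.5, 8, 1.4, 0, 0, 8.5]

```text
time: 1.6
eef_pos: [0.5452, -0.2006, 0.3012]
tcp_rot: [0.001, 0.745, 0.667, 0.001]
force: [0.5, 0.1, 0.2]
finger_gap: 0.0853
grasp_force: 0.0
```

Request:
apply_moves:
  rows:
    - [0, 0, 0, 0, 0, 0]
    - [0, 0, 0, 0, 0, 0]

```text
time: 1.85
eef_pos: [0.5422, -0.2026, 0.3014]
tcp_rot: [0.0, 0.746, 0.666, -0.0]
force: [0.2, -0.7, 0.4]
finger_gap: 0.0854
grasp_force: 0.0
```

Run:
```python
from h import *
o=r.get_obs();print(o['joint_pos'],np.abs(o['joint_velocities']).max())
W=Cam('wrist');cv2.imwrite('pics/w1.png',W.im);print(W.proj([.544,-.24,.04]),W.W[:3,3])
```

```text
[-5.50285214e-01  3.91079274e-01  1.46484260e+00 -6.36744441e-04
  1.28508484e+00 -4.37148402e-01] 0.024396165334112808
[282.88495595 192.61006357] [ 0.5508593  -0.12130153  0.44354925]
```

View pics/w1.png

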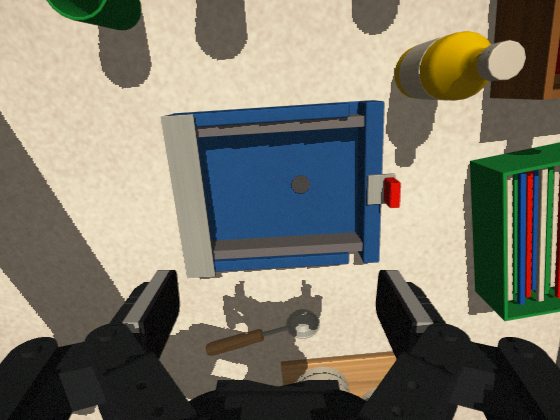

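Run:
```python
from h import *
W=Cam('wrist');g=cv2.cvtColor(W.im,cv2.COLOR_BGR2GRAY)
p=np.array([[163,116],[188,277],[194,114],[213,275],[383,101],[380,262],[365,101],[362,262]],np.float32)
q=cv2.cornerSubPix(g,p.reshape(-1,1,2).copy(),(4,4),(-1,-1),(3,50,.01)).reshape(-1,2)
print(q.round(1).tolist())
loc=[(-125,100,59),(-125,-100,59),(-86,100,59),(-86,-100,59),(125,100,47),(125,-100,47),(104,100,47),(104,-100,47)]
P=np.array([W.plane(a,l[2]/1000)[:2] for a,l in zip(q,loc)]);L=np.array(loc)[:,:2]/1000
print(P.round(4).tolist())
k=[0,1,2,3,4,5]
A=R.align_vectors
Lc,Pc=L[k]-L[k].mean(0),P[k]-P[k].mean(0)
th=np.arctan2((Lc[:,0]*Pc[:,1]-Lc[:,1]*Pc[:,0]).sum(),(Lc*Pc).sum())
M=np.array([[np.cos(th),-np.sin(th)],[np.sin(th),np.cos(th)]]);t=P[k].mean(0)-M@L[k].mean(0)
print('th',th,'t',t,'res mm',((P-(L@M.T+t))*1000).round(1).tolist())
for b in blobs(W.im,(0,150,60),(8,255,255),(370,160,420,220)): print(b[:2],W.plane(b[0],.075), (M.T@(W.plane(b[0],.075)[:2]-t)))
```

```text
[[160.8000030517578, 115.5999984741211], [187.3000030517578, 277.29998779296875], [190.3000030517578, 111.5], [215.1999969482422, 277.3999938964844], [383.0, 101.0], [378.6000061035156, 261.29998779296875], [365.20001220703125, 99.5999984741211], [365.79998779296875, 263.3999938964844]]
[[0.4222, -0.1333], [0.4116, -0.3322], [0.4548, -0.1327], [0.4466, -0.3364], [0.6654, -0.1465], [0.6561, -0.344], [0.6459, -0.1427], [0.6396, -0.3452]]
th -0.049142931935450204 t [ 0.53808015 -0.23891557] res mm [[4.0, -0.4], [3.3, 0.5], [-2.3, 2.1], [-0.6, -1.8], [-2.5, -1.3], [-2.0, 0.9], [-1.0, 1.5], [2.6, -1.3]]
([391.8, 191.3], [384, 177, 17, 30, 448]) [ 0.66519802 -0.24268394  0.075     ] [0.12714952 0.00248061]
```

Request:
apply_moves:
  rows:
    - [0, 1, 0, 0, 0, 0.5]
    - [-0.2, 2, 0, 0, 0, 1]
    - [-0.4, 3, 0, 0, 0, 1.5]
    - [-0.6, 4, 0, 0, 0, 2]
    - [-0.8, 5, 0, 0, 0, 2]
    - [-1, 6, 0, 0, 0, 2]
    - [-1, 7, 0, 0, 0, 2]
    - [-1, 7, 0, 0, 0, 2]
    - [-1, 7, 0, 0, 0, 2]
    - [-1, 7, 0, 0, 0, 2]

```text
time: 3.2
eef_pos: [0.4926, 0.1462, 0.3013]
tcp_rot: [0.0, 0.647, 0.763, -0.0]
force: [0.6, 0.1, 0.1]
finger_gap: 0.0853
grasp_force: 0.0
```

Run:
```python
from h import *
o=r.get_obs();print(o['joint_pos'],np.abs(o['joint_velocities']).max())
W=Cam('wrist');cv2.imwrite('pics/w2.png',W.im)
for k,lo,hi in(('red',(0,150,60),(8,255,255)),('blue',(105,120,50),(125,255,255)),('black',(0,0,0),(180,255,35))):
        for b in blobs(W.im,lo,hi,amin=150): print(k,b[:2])
```

```text
[ 7.09630966e-02  2.95049207e-01  1.61759256e+00 -4.28295279e-04
  1.22896842e+00 -9.24358605e-02] 0.0029360641867103568
red ([266.1, 276.7], [240, 238, 52, 74, 2916])
blue ([243.6, 98.8], [215, 64, 59, 71, 3237])
blue ([298.6, 360.7], [237, 336, 126, 59, 3016])
blue ([262.7, 377.2], [231, 368, 76, 18, 663])
black ([301.4, 116.4], [284, 83, 36, 67, 1351])
black ([550.7, 202.8], [536, 162, 24, 75, 567])
black ([288.3, 372.9], [0, 242, 560, 178, 39101])
black ([486.2, 270.9], [474, 253, 23, 36, 189])
black ([550.1, 295.7], [537, 278, 23, 41, 369])
black ([136.3, 292.5], [125, 282, 23, 21, 173])
black ([418.0, 292.8], [407, 282, 23, 21, 168])
```

View pics/w2.png

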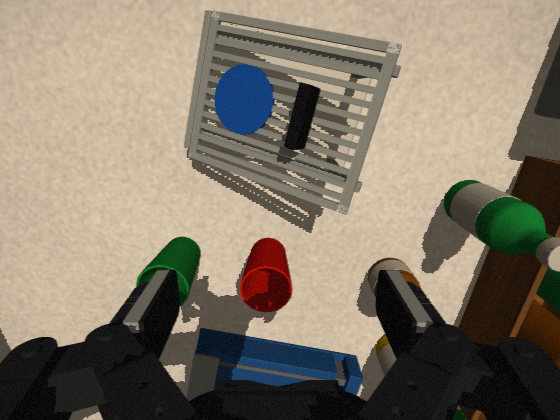

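Run:
```python
from h import *
W=Cam('wrist');D=Cam('side')
d=lambda x,y:(230+(x-500)/2.108,130+y/2.108)
def sub(c,p):
    g=cv2.cvtColor(c.im,cv2.COLOR_BGR2GRAY);return cv2.cornerSubPix(g,np.array([[p]],np.float32),(3,3),(-1,-1),(3,50,.01)).ravel()
C={}
for n,p,q in(('hi+',(400,45),d(547,290)),('hi-',(344,212),d(585,197)),('lo+',(207,11),d(710,378)),('lo-',(189,157),d(735,272))):
    C[n],e=tri(W,p,D,q);print(n,sub(W,p),sub(D,q),np.round(q,1),C[n].round(4),round(e,4))
s,e=tri(W,(243.6,98.8),D,(312.3,270.7));print('spot',s,e)
f,e=tri(W,(301.4,116.4),D,(286.8,252.4));print('fin',f,e)
c,e=tri(W,(266.1,276.7),D,(301,212.8));print('cup',c,e)
x=(C['hi+']+C['hi-']-C['lo+']-C['lo-'])/2;y=(C['hi+']+C['lo+']-C['hi-']-C['lo-'])/2
print('len',np.linalg.norm(x),np.linalg.norm(y),'x',x/np.linalg.norm(x),'y',y/np.linalg.norm(y),'slope',np.arcsin(x[2]/np.linalg.norm(x)),np.arctan2(x[1],x[0]),np.arctan2(-y[0],y[1]),'ctr',sum(C.values())/4)
# ellipse of spot; cup rim/foot
for b in blobs(W.im,(0,0,0),(180,255,35),(270,70,330,160),150):
    m=b[2].astype(np.uint8);k=cv2.findContours(m,0,2)[0][0];print('fin rect',cv2.minAreaRect(k))
```

```text
hi+ [401.4936   44.72832] [252.29602 267.57117] [252.3 267.6] [0.5731 0.2801 0.1226] 0.0056
hi- [345.3973  214.40959] [268.37946 222.94148] [270.3 223.5] [0.5627 0.122  0.1125] 0.0046
lo+ [204.67162    9.819279] [331.45782 311.61572] [329.6 309.3] [0.3914 0.2945 0.0283] 0.0001
lo- [190.20544 158.79181] [341.48007 259.03226] [341.5 259. ] [0.381  0.1314 0.0228] 0.0062
spot [0.44365    0.21254608 0.05900815] 0.0020911344066119977
fin [0.5049452  0.20749699 0.10649263] 0.0006766095632949432
cup [ 0.50194487 -0.00602049  0.0418679 ] 0.00010903477698162806
len 0.2040310139942282 0.16110673558152236 x [ 0.89055602 -0.05832651  0.45111861] y [0.06430888 0.99675526 0.04840785] slope 0.46801833623057937 -0.06540107863199737 -0.06442892595816925 ctr [0.47704598 0.20700847 0.07157396]
fin rect ((301.5849609375, 117.1743392944336), (21.161373138427734, 66.93388366699219), 14.620874404907227)
```

```bash
cat >> h.py <<'E'
def grate_axes(psi,phi):
    gx=np.array([np.cos(phi)*np.cos(psi),np.cos(phi)*np.sin(psi),np.sin(phi)]);gy=np.array([-np.sin(psi),np.cos(psi),0]);return gx,gy,np.cross(gx,gy)
def pose(psi,phi):   # tool rot: y along grate x, z = -normal
    gx,gy,n=grate_axes(psi,phi);return np.c_[gy,gx,-n]
def units(P,Rm):
    T=tool();return np.r_[(np.array(P)-T[:3,3])/.05,np.degrees(R.from_matrix(Rm@T[:3,:3].T).as_rotvec())/8].round(2).tolist()
E
python3 - <<'E'
from h import *
psi,phi=-.065,.45
gx,gy,n=grate_axes(psi,phi)
spot=np.array([.4437,.2125,.0590]);top=spot+.077*gx+.030*n;print('fintop',top)
Rm=pose(psi,phi)
for h in(.06,-.026): print(h,top+h*n,units(top+h*n,Rm))
E
```

```text
fintop [0.4998666  0.20884402 0.11950576]
0.06 [0.47382378 0.21053919 0.17353259] [-0.37, 1.28, -2.55, 0.16, -3.23, -1.61]
-0.026 [0.51115182 0.20810945 0.09609413] [0.37, 1.23, -4.1, 0.16, -3.23, -1.61]
```

Request:
apply_moves:
  rows:
    - [-0.1, 0.4, -0.5, 0.04, -0.8, -0.4]
    - [-0.2, 0.8, -1.0, 0.08, -1.6, -0.8]
    - [-0.3, 1.2, -1.8, 0.12, -2.4, -1.2]
    - [-0.37, 1.28, -2.55, 0.16, -3.23, -1.61]
    - [-0.37, 1.28, -2.55, 0.16, -3.23, -1.61]
    - [-0.37, 1.28, -2.55, 0.16, -3.23, -1.61]
    - [-0.37, 1.28, -2.55, 0.16, -3.23, -1.61]
    - [-0.37, 1.28, -2.55, 0.16, -3.23, -1.61]

```text
time: 4.35
eef_pos: [0.4753, 0.2117, 0.175]
tcp_rot: [0.164, 0.711, 0.667, 0.154]
force: [-0.2, -0.6, -0.2]
finger_gap: 0.0855
grasp_force: 0.0
```

Run:
```python
from h import *
o=r.get_obs();print(o['joint_pos'])
psi,phi=-.065,.45
gx,gy,n=grate_axes(psi,phi)
spot=np.array([.4437,.2125,.0590]);top=spot+.077*gx+.030*n
W=Cam('wrist');T=tool()
for n_,lo,hi in(('blue',(105,120,50),(125,255,255)),('black',(0,0,0),(180,255,35))):
  for b in blobs(W.im,lo,hi,amin=300): print(n_,b[:2])
print('pred spot',W.proj(spot),'fin top',W.proj(top), W.proj(top+.03*gy),W.proj(top-.03*gy))
print('tool axis y vs gx', T[:3,1],gx, units(top-.026*n,pose(psi,phi)))
im=W.im.copy()
for p in(spot,top,top+.03*gy,top-.03*gy): cv2.circle(im,tuple(int(v) for v in W.proj(p)),3,(0,0,255),1)
cv2.imwrite('pics/w3.png',im)
```

```text
[ 0.29246079  0.40226015  2.04170059 -0.52611734  0.30917063  0.82810916]
blue ([540.0, 126.3], [517, 110, 43, 33, 1161])
blue ([167.7, 211.0], [118, 164, 101, 95, 7495])
black ([274.6, 222.1], [266, 175, 19, 96, 1687])
black ([290.7, 373.8], [0, 270, 560, 150, 34410])
pred spot [168.22563559 211.97647899] fin top [275.25416119 227.70738426] [275.17939069 181.98495013] [275.32275737 269.65419397]
tool axis y vs gx [ 0.89735339 -0.05719489  0.43759071] [ 0.89854558 -0.05848786  0.43496553] [0.72, -0.07, -1.58, 0.0, 0.02, -0.01]
```

View pics/w3.png

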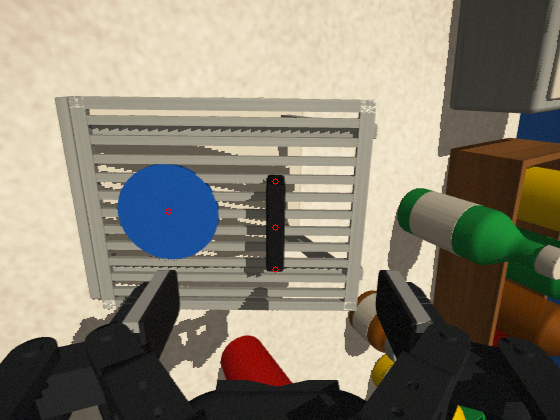

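Request:
apply_moves:
  rows:
    - [0.18, -0.02, -0.4, 0, 0, 0]
    - [0.36, -0.04, -0.8, 0, 0, 0]
    - [0.54, -0.05, -1.2, 0, 0, 0]
    - [0.63, -0.06, -1.4, 0, 0, 0]
    - [0.72, -0.07, -1.58, 0, 0, 0]
    - [0.72, -0.07, -1.58, 0, 0, 0]
    - [0.72, -0.07, -1.58, 0, 0, 0]

```text
time: 5.28
eef_pos: [0.5101, 0.2083, 0.0954]
tcp_rot: [0.163, 0.711, 0.667, 0.153]
force: [0.8, -0.4, 0.5]
finger_gap: 0.085
grasp_force: 0.0
```

Run:
```python
from h import *
o=r.get_obs();print(o['joint_pos'],o['force'])
psi,phi=-.065,.45
gx,gy,n=grate_axes(psi,phi)
spot=np.array([.4437,.2125,.0590]);top=spot+.077*gx+.030*n
print(units(top-.026*n,pose(psi,phi)))
```

```text
[ 0.26099583  0.59922609  2.03078598 -1.05054255  0.16160914  1.33823588] [ 0.79741437 -0.38040668  0.48180146]
[0.02, -0.0, 0.01, 0.01, 0.01, -0.01]
```

Request:
apply_moves:
  rows:
    - [0.02, 0, 0, 0, 0, 0]
    - [0.02, 0, 0, 0, 0, 0]
    - [0.02, 0, 0, 0, 0, 0]
    - [0.02, 0, 0, 0, 0, 0]
    - [0.02, 0, 0, 0, 0, 0]
    - [0.02, 0, 0, 0, 0, 0]
    - [0.02, 0, 0, 0, 0, 0]
    - [0.02, 0, 0, 0, 0, 0]
  fingers: 1
  force: 80

```text
time: 6.28
eef_pos: [0.5117, 0.2085, 0.0957]
tcp_rot: [0.164, 0.711, 0.666, 0.154]
force: [0.1, -0.6, 4.8]
finger_gap: 0.0109
grasp_force: 78.8
```

Request:
apply_moves:
  rows:
    - [-0.04, 0, 0.1, 0, 0, 0]
    - [-0.13, 0, 0.3, 0, 0, 0]
    - [-0.25, 0, 0.55, 0, 0, 0]
    - [-0.4, 0, 0.9, 0, 0, 0]
    - [-0.45, 0, 1.4, 0, 0, 0]
    - [-0.4, 0, 1.9, 0, 0, 0]
    - [-0.3, -0.2, 2.4, 0, 0, 0]
    - [-0.2, -0.4, 2.6, 0, 0, 0]
    - [-0.2, -0.4, 2.6, 0, 0, 0]

```text
time: 7.4
eef_pos: [0.5002, 0.1877, 0.2247]
tcp_rot: [0.163, 0.711, 0.667, 0.152]
force: [0.2, 0.4, -4.5]
finger_gap: 0.0104
grasp_force: 78.3
```

Run:
```python
from h import *
o=r.get_obs();print(o['joint_pos'],o['force'],o['grasp_force'],o['finger_gap'])
th=-.048;t=np.array([.536,-.2385]);
gx,gy,n=grate_axes(th,0)
def tcp(xe,ze,phi,y=0):  # hook underside edge at tray x=xe,z=ze, tilt phi; tcp at grate (35,0,9)
    gx,gy,n=grate_axes(th,phi);ex=grate_axes(th,0)[0]
    return np.r_[t,0]+ex*xe+gy*y+[0,0,ze]+gx*.135+n*.009
for a in((-.076,.12,.26),(-.076,.046,.26)): print(a,tcp(*a),units(tcp(*a),pose(th,a[2])))
```

```text
[ 0.21872637  0.31473019  1.96432094 -0.28829149  0.44495127  0.51702829] [ 0.22097327  0.39472021 -4.51968381] 78.2813036441803 0.010445127354292351
(-0.076, 0.12, 0.26) [ 0.58808886 -0.24100219  0.16340338] [1.76, -8.57, -1.22, 0.08, 1.36, 0.11]
(-0.076, 0.046, 0.26) [ 0.58808886 -0.24100219  0.08940338] [1.76, -8.57, -2.7, 0.08, 1.36, 0.11]
```

Run:
```python
from h import *
S=Cam('scene');D=Cam('side')
print('yellow cap',tri(S,(425/1.4286,342/1.4286),D,(330/1.4286,213/1.4286)))
print('jar cap',tri(S,(440/1.4286,337/1.4286),D,(341/1.4286,286/1.4286)))
```

```text
yellow cap (array([ 0.72153772, -0.11888776,  0.15193901]), np.float64(0.003728327335176394))
jar cap (array([0.67715351, 0.00301591, 0.07000847]), np.float64(0.007536589162606749))
```

Request:
apply_moves:
  rows:
    - [0.2, -0.5, 0, 0, 0, 0]
    - [0.4, -1.5, 0, 0, 0.1, 0]
    - [0.6, -2.5, 0, 0, 0.3, 0]
    - [0.8, -3.5, 0, 0, 0.5, 0]
    - [1.0, -4.5, 0, 0, 0.7, 0]
    - [1.2, -5.5, 0, 0.03, 0.9, 0]
    - [1.4, -6.5, 0, 0.06, 1.1, 0.05]
    - [1.5, -7.5, -0.2, 0.08, 1.3, 0.1]
    - [1.7, -8.2, -0.5, 0.08, 1.36, 0.11]
    - [1.76, -8.57, -0.8, 0.08, 1.36, 0.11]

```text
time: 8.75
eef_pos: [0.5888, -0.2417, 0.1828]
tcp_rot: [0.093, 0.718, 0.684, 0.089]
force: [0.0, 0.8, -2.9]
finger_gap: 0.0105
grasp_force: 78.3
```

Request:
apply_moves:
  rows:
    - [0, 0, 0, 0, 0, 0]
    - [0, 0, 0, 0, 0, 0]

```text
time: 9.0
eef_pos: [0.5878, -0.2381, 0.184]
tcp_rot: [0.092, 0.717, 0.685, 0.089]
force: [-0.8, 0.5, -4.2]
finger_gap: 0.0106
grasp_force: 78.3
```

Run:
```python
from h import *
o=r.get_obs();print(o['joint_pos'],o['force'],o['grasp_force'],o['finger_gap'],np.abs(o['joint_velocities']).max(),tool()[:3,1])
W=Cam('wrist');D=Cam('side');S=Cam('scene');cv2.imwrite('pics/w4.png',np.vstack([W.im[:300], ]))
a=D.im[60:260,200:440];b=S.im[130:330,130:330]
cv2.imwrite('pics/c4.png',np.hstack([cv2.resize(a,None,fx=1.8,fy=1.8),cv2.resize(b,None,fx=1.8,fy=1.8)]))
cv2.imwrite('pics/m4.png',np.vstack([cv2.resize(cv2.imread('pics/c4.png'),(560,256)),W.im[:320]]))
```

```text
[-0.62868623  0.51923508  1.64556707  0.20482772  0.77135079 -0.71473015] [-0.77132686  0.49086915 -4.23770255] 78.31504225730896 0.01064478622897048 0.022056867188204942 [ 0.96584736 -0.04503788  0.25516752]
```

View pics/m4.png

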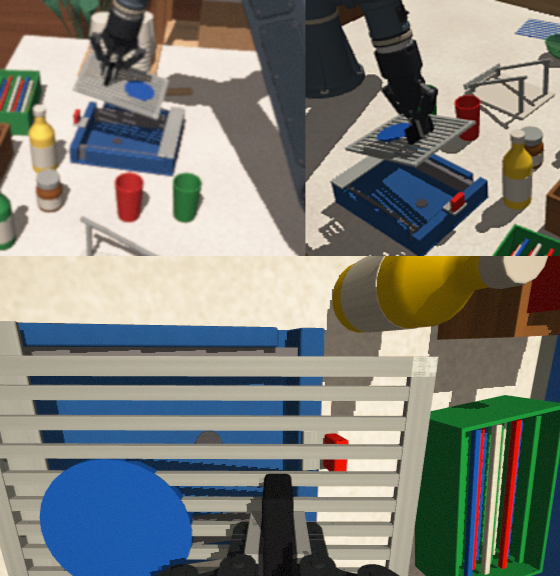

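Run:
```python
from h import *
W=Cam('wrist');T=tool();th=-.048;t=np.array([.536,-.2385])
gy,gx,n=T[:3,0],T[:3,1],-T[:3,2]
g=lambda x,y,z:T[:3,3]+gx*(x-35)/1000+gy*y/1000+n*(z-9)/1000
ex,ey,_=grate_axes(th,0);tr=lambda x,y,z:np.r_[t,0]+ex*x/1000+ey*y/1000+np.array([0,0,z/1000])
print('spot',W.proj(g(-42,0,5)),'corner++',W.proj(g(100,80,5)),'-+',W.proj(g(-100,80,5)))
for q in((125,100,47),(104,100,47),(129,0,80),(-86,100,59)): print(q,W.proj(tr(*q)).round(1))
for b in blobs(W.im,(105,120,50),(125,255,255),amin=150):print(b[:2])
for b in blobs(W.im,(0,150,60),(8,255,255),amin=150):print('red',b[:2])
im=W.im.copy()
for p in(g(-42,0,5),g(100,80,5),g(-100,80,5),g(100,0,5),tr(125,100,47),tr(104,100,47),tr(129,0,80),tr(-86,100,59)):cv2.circle(im,tuple(int(round(v)) for v in W.proj(p)),3,(255,0,255),1)
cv2.imwrite('pics/w5.png',cv2.resize(im[:300],None,fx=1.42,fy=1.42))
```

```text
spot [118.32445132 270.99049099] corner++ [439.87011505  95.3378468 ] -+ [-53.3453227   95.84650106]
(125, 100, 47) [321.4  69.5]
(104, 100, 47) [296.3  69.1]
(129, 0, 80) [336.2 200.6]
(-86, 100, 59) [ 8.7 62.8]
([166.8, 79.0], [16, 66, 306, 34, 6370])
([553.6, 118.3], [543, 78, 17, 68, 705])
([174.4, 124.3], [29, 120, 291, 9, 1823])
([174.6, 151.3], [34, 144, 285, 15, 3840])
([479.0, 233.9], [474, 170, 11, 133, 327])
([469.0, 244.2], [461, 172, 18, 151, 1155])
([120.2, 180.3], [41, 174, 159, 14, 1863])
([252.4, 180.8], [214, 175, 77, 13, 859])
([536.8, 341.6], [494, 182, 66, 238, 6417])
([127.5, 260.2], [40, 203, 276, 135, 18228])
([304.2, 235.2], [293, 230, 22, 11, 208])
red ([544.3, 30.5], [524, 0, 36, 57, 1558])
red ([506.4, 234.2], [496, 162, 23, 149, 1318])
red ([475.4, 239.9], [470, 171, 12, 142, 409])
red ([332.4, 182.6], [322, 176, 24, 12, 225])
red ([333.4, 208.4], [321, 203, 24, 12, 240])
```

View pics/w5.png

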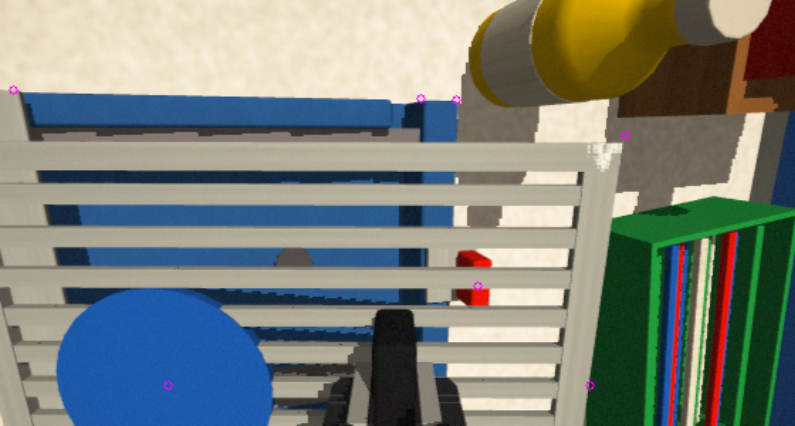

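Run:
```python
from h import *
d=optics.snapshot('wrist')
W=Cam.__new__(Cam);W.f=d['fx'];W.c=np.array([d['cx'],d['cy']]);T=np.eye(4)
T[:3,:3]=R.from_quat([.746,.666,0,0]).as_matrix();T[:3,3]=[.5422,-.2026,.3014];W.W=T@np.array(d['hand_eye']);print(W.W[:3,3])
im=cv2.imread('pics/w1.png');h=cv2.cvtColor(im,cv2.COLOR_BGR2HSV);S=cv2.GaussianBlur(h[...,1],(3,3),0).astype(int)
print(S[200,165:225:2].tolist());print(S[230,350:400:2].tolist())
blue=S>150
def line(cols,z,rows,rise):
    P=[]
    for v in rows:
        a=blue[v,cols[0]:cols[1]].astype(int);k=np.flatnonzero(np.diff(a)==rise)
        if len(k):P.append(W.plane((cols[0]+k[0]+.5,v),z)[:2])
    P=np.array(P);f=np.polyfit(P[:,1],P[:,0],1);return f[0],np.polyval(f,-.2385),len(P),np.std(P[:,0]-np.polyval(f,P[:,1]))
print('lip inner z54',line((185,235),.054,range(130,262),1),'z59',line((185,235),.059,range(130,262),1))
print('far outer z47',line((370,400),.047,list(range(110,165))+list(range(215,255)),-1))
```

```text
[ 0.55089996 -0.12136803  0.4437065 ]
[46, 46, 45, 43, 45, 38, 35, 35, 35, 35, 36, 36, 36, 37, 36, 36, 38, 36, 38, 34, 82, 178, 174, 170, 181, 180, 184, 178, 180, 182]
[179, 182, 180, 188, 191, 196, 173, 179, 182, 181, 178, 183, 182, 180, 169, 50, 47, 45, 44, 41, 42, 46, 46, 45, 45]
lip inner z54 (np.float64(0.049757805526994256), np.float64(0.45276670873148794), 107, np.float64(0.003038689862266905)) z59 (np.float64(0.049757805526993826), np.float64(0.4539509976888391), 107, np.float64(0.0029997029602535676))
far outer z47 (np.float64(0.05157268321973364), np.float64(0.6599951711642652), 95, np.float64(0.00034838609424734594))
```

```bash
cat >> h.py <<'E'
th=-.050;t=np.array([.537,-.2385])
def tcp(xe,ze,phi,y=.0015):
    gx,gy,n=grate_axes(th,phi);ex=grate_axes(th,0)[0]
    return np.r_[t,0]+ex*xe+gy*y+[0,0,ze]+gx*.135+n*.009
def show(*L):
    for a in L: print(a,units(tcp(*a),pose(th,a[2])))
E
python3 - <<'E'
from h import *
show((-.073,.12,.26),(-.073,.042,.26),(-.100,.042,.26))
E
```

```text
(-0.073, 0.12, 0.26) [0.07, -0.01, -0.44, 0.01, 0.01, -0.03]
(-0.073, 0.042, 0.26) [0.07, -0.01, -2.0, 0.01, 0.01, -0.03]
(-0.1, 0.042, 0.26) [-0.47, 0.02, -2.0, 0.01, 0.01, -0.03]
```

Request:
apply_moves:
  rows:
    - [0.07, 0, -0.3, 0, 0, -0.03]
    - [0.07, 0, -0.7, 0, 0, -0.03]
    - [0.07, 0, -1.1, 0, 0, -0.03]
    - [0.07, 0, -1.4, 0, 0, -0.03]
    - [0.07, 0, -1.6, 0, 0, -0.03]
    - [0.07, 0, -1.75, 0, 0, -0.03]
    - [0.07, 0, -1.85, 0, 0, -0.03]
    - [0.07, 0, -1.9, 0, 0, -0.03]
    - [0.07, 0, -1.9, 0, 0, -0.03]
    - [0.07, 0, -1.9, 0, 0, -0.03]

```text
time: 10.5
eef_pos: [0.5925, -0.2404, 0.0902]
tcp_rot: [0.095, 0.719, 0.683, 0.089]
force: [-1.3, 0.2, -4.4]
finger_gap: 0.0107
grasp_force: 78.2
```

Run:
```python
from h import *
o=r.get_obs();print(o['force'],o['moment'],o['time'])
show((-.073,.042,.26),(-.100,.042,.26))
D=Cam('side');S=Cam('scene');W=Cam('wrist')
a=cv2.resize(D.im[110:210,240:360],None,fx=3.3,fy=3.3,interpolation=2);b=cv2.resize(S.im[210:330,145:290],None,fx=2.75,fy=2.75,interpolation=2)
cv2.imwrite('pics/c6.png',np.hstack([a,b]))
```

```text
[-1.30704449  0.21899225 -4.36724205] [-0.02200173  0.18539233  0.02269233] 10.5
(-0.073, 0.042, 0.26) [-0.01, 0.01, -0.1, 0.01, 0.01, 0.01]
(-0.1, 0.042, 0.26) [-0.55, 0.04, -0.1, 0.01, 0.01, 0.01]
```

View pics/c6.png

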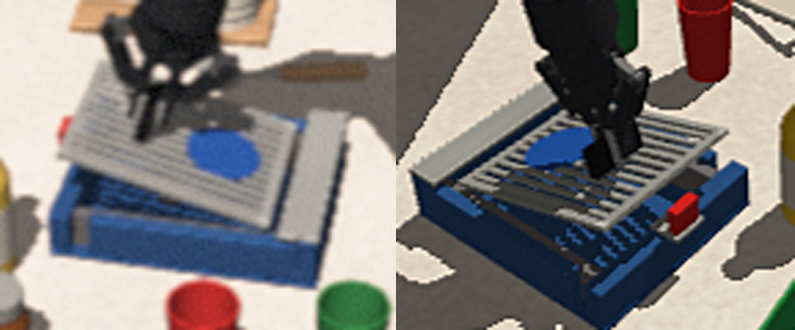

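Request:
apply_moves:
  rows:
    - [0, 0, -0.05, 0, 0, 0]
    - [0, 0, -0.1, 0, 0, 0]
    - [0, 0, -0.12, 0, 0, 0]
    - [0, 0, -0.12, 0, 0, 0]

```text
time: 11.15
eef_pos: [0.5921, -0.2401, 0.0836]
tcp_rot: [0.094, 0.719, 0.683, 0.089]
force: [-0.1, 0.1, -3.1]
finger_gap: 0.011
grasp_force: 78.2
```

Request:
apply_moves:
  rows:
    - [-0.08, 0.01, 0, 0, 0, 0]
    - [-0.16, 0.01, 0, 0, 0, 0]
    - [-0.24, 0.02, 0, 0, 0, 0]
    - [-0.32, 0.02, 0, 0, 0, 0]
    - [-0.32, 0.02, 0, 0, 0, 0]
    - [-0.32, 0.02, 0, 0, 0, 0]

```text
time: 11.9
eef_pos: [0.5763, -0.2394, 0.0839]
tcp_rot: [0.094, 0.719, 0.683, 0.089]
force: [0.5, -0.6, -4.0]
finger_gap: 0.0105
grasp_force: 78.3
```

Request:
apply_moves:
  rows:
    - [-0.06, 0, 0, 0, 0, 0]
    - [-0.12, 0, 0, 0, 0, 0]
    - [-0.18, 0.01, 0, 0, 0, 0]
    - [-0.2, 0.01, 0, 0, 0, 0]
    - [-0.2, 0.01, 0, 0, 0, 0]

```text
time: 12.52
eef_pos: [0.5662, -0.2387, 0.0838]
tcp_rot: [0.094, 0.719, 0.683, 0.089]
force: [0.5, -0.7, -4.1]
finger_gap: 0.0108
grasp_force: 78.3
```

Request:
apply_moves:
  rows:
    - [-0.03, 0, 0, 0, 0, 0]
    - [-0.06, 0, 0, 0, 0, 0]
    - [-0.06, 0, 0, 0, 0, 0]

```text
time: 12.9
eef_pos: [0.5641, -0.2389, 0.0843]
tcp_rot: [0.095, 0.719, 0.683, 0.09]
force: [4.1, 2.2, -2.7]
finger_gap: 0.0109
grasp_force: 78.2
```

Run:
```python
from h import *
o=r.get_obs();print(o['force'],o['moment'],o['time'])
show((-.100,.041,.26))
```

```text
[ 4.08693151  2.1885453  -2.70051846] [ 0.29853064 -0.52934868  0.13423547] 12.9
(-0.1, 0.041, 0.26) [0.02, 0.01, 0.0, 0.01, 0.02, 0.01]
```

Run:
```python
from h import *
show(*[(-.0985,.0415,p) for p in(.26,.22,.18,.14,.10,.06,.03,.0)])
```

```text
(-0.0985, 0.0415, 0.26) [0.05, 0.01, 0.01, 0.01, 0.02, 0.01]
(-0.0985, 0.0415, 0.22) [0.08, 0.01, -0.09, 0.02, 0.3, 0.01]
(-0.0985, 0.0415, 0.18) [0.11, 0.01, -0.2, 0.04, 0.59, 0.01]
(-0.0985, 0.0415, 0.14) [0.14, 0.0, -0.3, 0.05, 0.87, 0.01]
(-0.0985, 0.0415, 0.1) [0.16, 0.0, -0.41, 0.07, 1.16, 0.01]
(-0.0985, 0.0415, 0.06) [0.17, 0.0, -0.51, 0.08, 1.45, 0.01]
(-0.0985, 0.0415, 0.03) [0.18, 0.0, -0.59, 0.09, 1.66, 0.01]
(-0.0985, 0.0415, 0.0) [0.19, 0.0, -0.68, 0.1, 1.88, 0.01]
```

Request:
apply_moves:
  rows:
    - [0.05, 0.01, 0.01, 0.01, 0.02, 0.01]
    - [0.08, 0.01, -0.09, 0.02, 0.3, 0.01]
    - [0.1, 0.01, -0.15, 0.03, 0.45, 0.01]
    - [0.11, 0.01, -0.2, 0.04, 0.59, 0.01]
    - [0.13, 0.01, -0.25, 0.05, 0.73, 0.01]
    - [0.14, 0, -0.3, 0.05, 0.87, 0.01]
    - [0.15, 0, -0.36, 0.06, 1.02, 0.01]
    - [0.16, 0, -0.41, 0.07, 1.16, 0.01]
    - [0.16, 0, -0.41, 0.07, 1.16, 0.01]
    - [0.16, 0, -0.41, 0.07, 1.16, 0.01]

```text
time: 14.15
eef_pos: [0.5711, -0.2386, 0.0632]
tcp_rot: [0.035, 0.724, 0.688, 0.034]
force: [-0.2, 0.3, -4.2]
finger_gap: 0.0104
grasp_force: 78.3
```

Run:
```python
from h import *
o=r.get_obs();print(o['force'],o['moment'],o['time'])
show((-.0985,.0415,.1),(-.0985,.0415,.05),(-.0985,.0415,.025),(-.0985,.041,0),(-.0985,.040,0))
```

```text
[-0.15446888  0.28837201 -4.20663825] [ 0.02009922  0.04472244 -0.01056962] 14.15
(-0.0985, 0.0415, 0.1) [0.02, -0.0, 0.01, -0.01, -0.01, 0.0]
(-0.0985, 0.0415, 0.05) [0.04, -0.0, -0.12, 0.01, 0.34, 0.0]
(-0.0985, 0.0415, 0.025) [0.04, -0.0, -0.19, 0.02, 0.52, 0.0]
(-0.0985, 0.041, 0) [0.05, -0.01, -0.26, 0.02, 0.7, 0.0]
(-0.0985, 0.04, 0) [0.05, -0.01, -0.28, 0.02, 0.7, 0.0]
```

No contact, weight fully held. Continue.

Request:
apply_moves:
  rows:
    - [0.02, 0, -0.04, 0, 0.12, 0]
    - [0.03, 0, -0.08, 0, 0.23, 0]
    - [0.04, 0, -0.12, 0.01, 0.34, 0]
    - [0.04, 0, -0.15, 0.01, 0.43, 0]
    - [0.04, 0, -0.19, 0.02, 0.52, 0]
    - [0.05, 0, -0.22, 0.02, 0.61, 0]
    - [0.05, 0, -0.25, 0.02, 0.7, 0]
    - [0.05, 0, -0.25, 0.02, 0.7, 0]
    - [0.05, 0, -0.25, 0.02, 0.7, 0]

```text
time: 15.28
eef_pos: [0.5736, -0.2387, 0.0508]
tcp_rot: [0.0, 0.725, 0.689, -0.0]
force: [-0.0, -0.3, -4.2]
finger_gap: 0.0107
grasp_force: 78.3
```

Run:
```python
from h import *
o=r.get_obs();print(o['force'],o['moment'],o['time'])
show((-.0985,.041,0),(-.0985,.040,0))
W=Cam('wrist');D=Cam('side');S=Cam('scene')
a=cv2.resize(D.im[110:210,240:360],(400,333),interpolation=2);b=cv2.resize(S.im[210:330,145:290],(400,333),interpolation=2)
cv2.imwrite('pics/c7.png',np.vstack([np.hstack([a,b]),cv2.resize(W.im[40:220],(800,257))]))
```

```text
[-0.02689632 -0.28133597 -4.24818877] [ 0.05510463 -0.12170057  0.00308578] 15.275
(-0.0985, 0.041, 0) [-0.0, -0.0, -0.02, 0.01, 0.0, 0.0]
(-0.0985, 0.04, 0) [-0.0, -0.0, -0.04, 0.01, 0.0, 0.0]
```

View pics/c7.png

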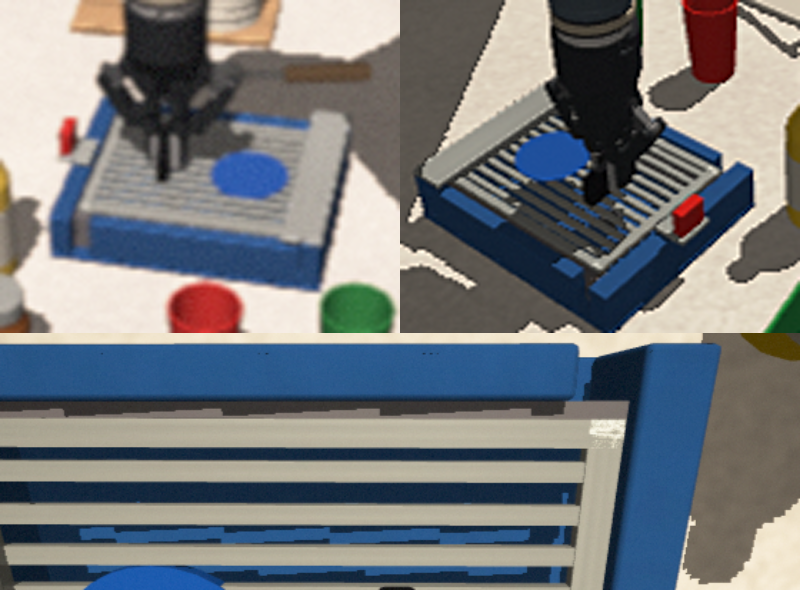

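Request:
apply_moves:
  rows:
    - [0, 0, -0.01, 0, 0, 0]
    - [0, 0, -0.02, 0, 0, 0]
    - [0, 0, -0.03, 0, 0, 0]
    - [0, 0, -0.03, 0, 0, 0]

```text
time: 15.92
eef_pos: [0.5736, -0.2387, 0.0492]
tcp_rot: [0.0, 0.725, 0.689, -0.0]
force: [-0.4, -0.1, -4.1]
finger_gap: 0.0106
grasp_force: 78.3
```

Request:
apply_moves:
  rows:
    - [0, 0, -0.01, 0, 0, 0]
    - [0, 0, -0.02, 0, 0, 0]
    - [0, 0, -0.02, 0, 0, 0]

```text
time: 16.3
eef_pos: [0.5738, -0.2388, 0.0484]
tcp_rot: [0.0, 0.725, 0.689, -0.0]
force: [0.8, 0.2, -1.9]
finger_gap: 0.0109
grasp_force: 78.5
```

Request:
apply_moves:
  rows:
    - [0, 0, -0.01, 0, 0, 0]
    - [0, 0, -0.02, 0, 0, 0]
    - [0, 0, -0.02, 0, 0, 0]

```text
time: 16.68
eef_pos: [0.5738, -0.2388, 0.0479]
tcp_rot: [0.001, 0.725, 0.689, -0.0]
force: [-0.9, -1.2, 2.9]
finger_gap: 0.0109
grasp_force: 79.4
```

Run:
```python
from rig import r
o=r.get_obs();print(o['force'],o['moment'],o['eef_pos'])
```

```text
[-0.92515954 -1.23188001  2.88576173] [0.31750573 0.2671793  0.01633732] [ 0.5738191  -0.23884347  0.04793468]
```

Request:
apply_moves:
  rows:
    - [0, 0, -0.01, 0, 0, 0]
    - [0, 0, -0.01, 0, 0, 0]
  force: 20

```text
time: 16.92
eef_pos: [0.5738, -0.2389, 0.0479]
tcp_rot: [0.001, 0.725, 0.689, -0.0]
force: [-1.0, 0.5, 7.0]
finger_gap: 0.0103
grasp_force: 79.9
```

Request:
apply_moves:
  rows:
    - [0, 0, 0, 0, 0, 0]
    - [0, 0, 0, 0, 0, 0]
    - [0, 0, 0, 0, 0, 0]
    - [0, 0, 0, 0, 0, 0]
  fingers: 0.6

```text
time: 17.42
eef_pos: [0.5737, -0.2387, 0.0466]
tcp_rot: [0.0, 0.725, 0.689, -0.0]
force: [0.4, 0.1, 0.1]
finger_gap: 0.0341
grasp_force: 0.0
```

Request:
apply_moves:
  rows:
    - [0, 0, 0.2, 0, 0, 0]
    - [0, 0, 0.7, 0, 0, 0]
    - [0, 0, 1.4, 0, 0, 0]
    - [0, 0, 2.2, 0, 0, 0]
    - [0, 0, 2.8, 0, 0, 0]
    - [0, 0.5, 3.2, 0, 0, 0]
    - [0, 1, 3.6, 0, 0, 0]
    - [0, 1, 3.6, 0, 0, 0]
    - [0, 1, 3.6, 0, 0, 0]

```text
time: 18.55
eef_pos: [0.5733, -0.1876, 0.2263]
tcp_rot: [-0.0, 0.724, 0.69, -0.001]
force: [-0.5, -0.2, -0.2]
finger_gap: 0.0342
grasp_force: 0.0
```

Run:
```python
from h import *
o=r.get_obs();print(o['joint_pos'],o['finger_gap'])
W=Cam('wrist');cv2.imwrite('pics/w8.png',W.im)
for k,lo,hi in(('red',(0,150,60),(8,255,255)),('blue',(105,120,50),(125,255,255)),('black',(0,0,0),(180,255,35))):
    for b in blobs(W.im,lo,hi,amin=150): print(k,b[:2],W.plane(b[0],.045 if k=='blue' else .075).round(4))
```

```text
[-5.00798812e-01  5.03923990e-01  1.49393821e+00 -1.01435210e-03
  1.14433685e+00 -4.51608292e-01] 0.03418970646970424
red ([380.0, 239.2], [370, 221, 21, 38, 639]) [ 0.6653 -0.2418  0.075 ]
red ([535.6, 291.7], [526, 225, 20, 137, 842]) [ 0.82   -0.3055  0.075 ]
blue ([287.1, 159.8], [115, 126, 262, 176, 6708]) [ 0.5827 -0.1688  0.045 ]
blue ([233.3, 161.5], [161, 160, 147, 3, 272]) [ 0.5315 -0.1679  0.045 ]
blue ([247.0, 173.3], [153, 171, 184, 6, 819]) [ 0.5436 -0.18    0.045 ]
blue ([242.7, 185.9], [155, 184, 177, 5, 841]) [ 0.5385 -0.1923  0.045 ]
blue ([213.9, 225.1], [156, 196, 180, 66, 5029]) [ 0.5061 -0.2318  0.045 ]
blue ([309.2, 211.2], [287, 209, 48, 5, 178]) [ 0.6026 -0.2216  0.045 ]
blue ([310.6, 223.5], [288, 221, 46, 5, 155]) [ 0.6037 -0.2349  0.045 ]
blue ([542.5, 287.0], [533, 225, 19, 128, 741]) [ 0.8511 -0.3204  0.045 ]
blue ([527.5, 295.2], [517, 226, 22, 145, 1223]) [ 0.8368 -0.3299  0.045 ]
blue ([189.7, 268.5], [168, 267, 44, 4, 153]) [ 0.4752 -0.2796  0.045 ]
blue ([177.7, 305.7], [167, 300, 28, 14, 288]) [ 0.4561 -0.3246  0.045 ]
blue ([277.0, 307.0], [239, 300, 78, 14, 832]) [ 0.5649 -0.3316  0.045 ]
black ([280.1, 235.8], [269, 204, 19, 67, 790]) [ 0.5728 -0.2338  0.075 ]
black ([277.5, 371.7], [0, 256, 560, 164, 34976]) [ 0.5625 -0.3916  0.075 ]
```

View pics/w8.png

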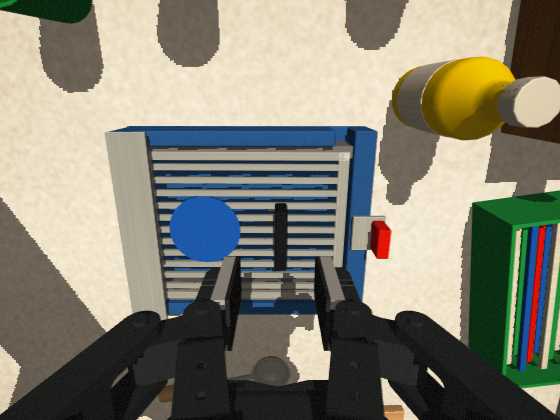

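Run:
```python
from h import *
W=Cam('wrist')
h=cv2.cvtColor(W.im,cv2.COLOR_BGR2HSV)
print(h[229,205],h[206,200],h[140,250])
m=cv2.inRange(h,(100,100,30),(130,255,255));k=np.zeros_like(m);k[188:270,160:250]=255;m&=k
m=cv2.morphologyEx(m,cv2.MORPH_OPEN,cv2.getStructuringElement(2,(15,15)))
c=max(cv2.findContours(m,0,2)[0],key=cv2.contourArea);e=cv2.fitEllipse(c);print(e,W.plane(e[0],.045))
b=[b for b in blobs(W.im,(0,150,60),(8,255,255),(360,210,400,270),50)]
for x in b:
    c=cv2.findContours(x[2].astype(np.uint8),0,2)[0][0];print(x[:2],cv2.boxPoints(cv2.minAreaRect(c)).tolist(),W.plane(x[0],.070))
print('box corner',W.plane((472,203),.06),'tray pred handle0 px',W.proj([.665,-.245,.08]))
# fin top: px 280,~204-270
print('fin',W.plane((280,237),.072))
print(units([.71,-.2468,.226],pose(th,0)),units([.71,-.2468,.060],pose(th,0)))
```

```text
[108 216 171] [107 217 169] [105 187 135]
((204.5230255126953, 227.90008544921875), (66.11126708984375, 71.13468933105469), 117.28045654296875) [ 0.49612879 -0.23460013  0.045     ]
([380.5, 238.5], [371, 220, 21, 38, 639]) [[369.24591064453125, 256.29510498046875], [372.63116455078125, 219.05740356445312], [391.92626953125, 220.81149291992188], [388.541015625, 258.0491943359375]] [ 0.6669436 -0.2436562  0.07     ]
box corner [ 0.75428499 -0.21603058  0.06      ] tray pred handle0 px [381.39064378 244.39710458]
fin [ 0.57240164 -0.23653624  0.072     ]
[2.74, -1.17, 0.0, 0.0, -0.01, 0.0] [2.74, -1.17, -3.32, 0.0, -0.01, 0.0]
```

Request:
apply_moves:
  rows:
    - [0.6, -0.3, 0, 0, 0, 0]
    - [1.3, -0.6, 0, 0, 0, 0]
    - [2, -0.9, 0, 0, 0, 0]
    - [2.58, -1.16, 0, 0, 0, 0]
    - [2.58, -1.16, -0.7, 0, 0, 0]
    - [2.58, -1.16, -1.5, 0, 0, 0]
    - [2.58, -1.16, -2.3, 0, 0, 0]
    - [2.58, -1.16, -2.9, 0, 0, 0]
    - [2.58, -1.16, -3.2, 0, 0, 0]
    - [2.58, -1.16, -3.3, 0, 0, 0]
  fingers: 1
  force: 20

```text
time: 19.9
eef_pos: [0.7021, -0.2468, 0.0603]
tcp_rot: [-0.001, 0.725, 0.689, -0.001]
force: [0.9, 0.1, -0.3]
finger_gap: -0.0
grasp_force: 0.0
```

Request:
apply_moves:
  rows:
    - [0, 0, 0, 0, 0, 0]
    - [0, 0, 0, 0, 0, 0]

```text
time: 20.15
eef_pos: [0.7037, -0.2472, 0.0635]
tcp_rot: [0.002, 0.725, 0.689, 0.0]
force: [-0.2, -0.1, 0.1]
finger_gap: 0.0002
grasp_force: 0.0
```

Request:
apply_moves:
  rows:
    - [-0.1, 0, 0, 0, 0, 0]
    - [-0.2, 0.01, 0, 0, 0, 0]
    - [-0.3, 0.01, 0, 0, 0, 0]
    - [-0.38, 0.02, 0, 0, 0, 0]
    - [-0.46, 0.02, 0, 0, 0, 0]
    - [-0.54, 0.03, 0, 0, 0, 0]
    - [-0.6, 0.03, 0, 0, 0, 0]
    - [-0.6, 0.03, 0, 0, 0, 0]

```text
time: 21.15
eef_pos: [0.6723, -0.2452, 0.0618]
tcp_rot: [0.0, 0.725, 0.689, -0.0]
force: [0.5, -0.0, 1.0]
finger_gap: -0.0
grasp_force: 0.4
```

Request:
apply_moves:
  rows:
    - [-0.03, 0, 0, 0, 0, 0]
    - [-0.06, 0, 0, 0, 0, 0]
    - [-0.08, 0, 0, 0, 0, 0]
    - [-0.08, 0, 0, 0, 0, 0]

```text
time: 21.65
eef_pos: [0.6685, -0.2451, 0.0618]
tcp_rot: [0.0, 0.725, 0.689, -0.0]
force: [0.5, -0.5, 0.7]
finger_gap: 0.0002
grasp_force: 0.6
```

Request:
apply_moves:
  rows:
    - [-0.04, 0, 0, 0, 0, 0]
    - [-0.08, 0, 0, 0, 0, 0]
    - [-0.1, 0.01, 0, 0, 0, 0]
    - [-0.1, 0.01, 0, 0, 0, 0]

```text
time: 22.15
eef_pos: [0.6681, -0.2451, 0.0621]
tcp_rot: [0.005, 0.725, 0.689, 0.003]
force: [10.1, 1.2, -4.3]
finger_gap: 0.0003
grasp_force: 5.1
```

Run:
```python
from h import *
o=r.get_obs();print(o['force'],o['eef_pos'])
S=Cam('scene');D=Cam('side')
for b in blobs(S.im,(0,150,60),(8,255,255),(220,260,280,320),10):print('S',b[:2])
for b in blobs(D.im,(0,150,60),(8,255,255),(245,130,285,170),5):print('D',b[:2])
```

```text
[10.09838138  1.17238539 -4.30537846] [ 0.66806067 -0.24514955  0.0621034 ]
S ([240.6, 285.5], [238, 279, 6, 13, 56])
D ([265.9, 150.5], [263, 146, 7, 11, 54])
```

Request:
apply_moves:
  rows:
    - [0.2, 0, 0, 0, 0, 0]
    - [0.5, 0, 0, 0, 0, 0]
    - [0.5, 0, 0.6, 0, 0, 0]
    - [0.4, 0.2, 1.5, 0, 0, 0]
    - [0, 0.6, 2.3, 0, 0, 0]
    - [-0.6, 0.9, 2.8, 0, 0, 0]
    - [-1.2, 1.2, 3.2, 0, 0, 0]
    - [-1.8, 1.2, 3.3, 0, 0, 0]
    - [-1.8, 1.2, 3.3, 0, 0, 0]
    - [-1.8, 1.2, 3.3, 0, 0, 0]
  fingers: 0

```text
time: 23.5
eef_pos: [0.5739, -0.185, 0.2266]
tcp_rot: [0.0, 0.725, 0.689, -0.0]
force: [-0.5, 0.3, 0.0]
finger_gap: 0.0854
grasp_force: 0.0
```

Run:
```python
from h import *
o=r.get_obs();print(o['eef_pos'],o['joint_velocities'].__abs__().max() if hasattr(o['joint_velocities'],'__abs__') else '')
W=Cam('wrist');S=Cam('scene');D=Cam('side')
cs,cd=[blobs(c.im,(0,150,60),(8,255,255),roi,10) for c,roi in((S,(220,260,280,320)),(D,(245,130,285,170)))]
print([b[:2] for b in cs],[b[:2] for b in cd]);print('tri',tri(S,cs[0][0],D,cd[0][0]))
for b in blobs(W.im,(0,150,60),(8,255,255),amin=150): print(b[:2],W.plane(b[0],.07))
h=cv2.cvtColor(W.im,cv2.COLOR_BGR2HSV);c=W.proj([.4965,-.2348,.045]).astype(int);print(c)
m=cv2.inRange(h,(100,150,150),(130,255,255));k=np.zeros_like(m);k[c[1]-45:c[1]+45,c[0]-45:c[0]+45]=255;m&=k
m=cv2.morphologyEx(m,cv2.MORPH_OPEN,cv2.getStructuringElement(2,(15,15)))
e=cv2.fitEllipse(max(cv2.findContours(m,0,2)[0],key=cv2.contourArea));print(e,W.plane(e[0],.045))
# cup: rim and foot from scene/side masks
for n,cam,roi in(('S',S,(240,195,275,250)),('D',D,(285,185,320,240))):
    b=max(blobs(cam.im,(0,120,40),(8,255,255),roi),key=lambda b:b[1][4]);x,y,w,hh,a=b[1];ys,xs=np.nonzero(b[2]);
    print(n,b[:2],'bottom',xs[ys>=y+hh-3].mean(),y+hh,'row widths',[(int(v),int(xs[ys==v].min()),int(xs[ys==v].max())) for v in range(y,y+hh,6)])
```

```text
[ 0.5739297  -0.18498337  0.22657788] 0.01669989895752598
[([242.8, 283.7], [238, 277, 11, 15, 114])] [([266.4, 151.1], [264, 146, 5, 11, 37])]
tri (array([ 0.64660975, -0.2450956 ,  0.06600365]), np.float64(0.0013845527687896292))
([358.4, 241.3], [350, 223, 18, 38, 594]) [ 0.64725086 -0.24300845  0.07      ]
([535.5, 283.0], [527, 227, 18, 116, 723]) [ 0.82321925 -0.29720316  0.07      ]
[204 230]
((204.20770263671875, 231.25381469726562), (62.83713912963867, 69.67459106445312), 110.70010375976562) [ 0.49613464 -0.23543967  0.045     ]
S ([257.5, 220.7], [247, 204, 21, 36, 599]) bottom 257.8235294117647 240 row widths [(204, 254, 261), (210, 247, 267), (216, 248, 266), (222, 249, 266), (228, 250, 265), (234, 251, 265)]
D ([301.1, 212.7], [291, 195, 22, 38, 675]) bottom 300.5 233 row widths [(195, 298, 304), (201, 291, 311), (207, 291, 310), (213, 292, 310), (219, 293, 310), (225, 293, 309), (231, 295, 306)]
```

Request:
apply_moves:
  rows:
    - [-0.2, 0.4, 0.1, 0, 0, -1.1]
    - [-0.4, 0.8, 0.2, 0, 0, -2.2]
    - [-0.6, 1.2, 0.3, 0, 0, -3.3]
    - [-0.8, 1.6, 0.3, 0, 0, -4.4]
    - [-1, 2, 0.3, 0, 0, -5.5]
    - [-1.2, 2.4, 0.3, 0, 0, -6.6]
    - [-1.4, 2.8, 0.3, 0, 0, -7.7]
    - [-1.6, 3.2, 0.3, 0, 0, -8.8]
    - [-1.68, 3.6, 0.3, 0, 0, -9.9]
    - [-1.68, 3.7, 0.3, 0, 0, -10.9]

```text
time: 24.9
eef_pos: [0.4897, 0.0015, 0.2414]
tcp_rot: [-0.0, 1.0, -0.002, -0.001]
force: [-0.2, -0.2, -0.9]
finger_gap: 0.0854
grasp_force: 0.0
```

Request:
apply_moves:
  rows:
    - [0, 0, 0, 0, 0, 0]
    - [0, 0, 0, 0, 0, 0]
    - [0, 0, 0, 0, 0, 0]

```text
time: 25.28
eef_pos: [0.49, -0.0001, 0.2417]
tcp_rot: [0.0, 1.0, -0.0, -0.0]
force: [0.3, -0.6, 0.4]
finger_gap: 0.085
grasp_force: 0.0
```

Run:
```python
from h import *
o=r.get_obs();print(o['eef_pos'],o['tcp_rot'],o['joint_pos'],o['force'])
W=Cam('wrist');cv2.imwrite('pics/w9.png',W.im)
print('cup pred rim',W.proj([.5,0,.095]),'foot',W.proj([.5,0,0]))
for k,lo,hi in(('red',(0,120,30),(8,255,255)),('green',(55,100,20),(80,255,255))):
  for b in blobs(W.im,lo,hi,amin=300):
    ys,xs=np.nonzero(b[2]);x,y,w,h,a=b[1]
    print(k,b[:2],[(int(v),int(xs[ys==v].min()),int(xs[ys==v].max())) for v in range(y,y+h,8)])
```

```text
[ 4.89962402e-01 -6.73231828e-05  2.41700152e-01] [ 1.98129467e-04  9.99999804e-01 -3.81434737e-04 -4.54701109e-04] [-2.28301736e-01  3.32807031e-01  1.75056711e+00 -6.78415344e-04
  1.05901496e+00  1.34358994e+00] [ 0.33662635 -0.59030531  0.41296416]
cup pred rim [278.33526411 176.17778754] foot [278.00586656 156.10651661]
red ([269.4, 171.7], [234, 133, 72, 76, 4066]) [(133, 269, 270), (141, 253, 288), (149, 244, 294), (157, 238, 300), (165, 235, 303), (173, 234, 304), (181, 235, 304), (189, 238, 301), (197, 244, 295), (205, 256, 284)]
green ([287.9, 279.9], [258, 234, 62, 87, 4099]) [(234, 281, 292), (242, 270, 302), (250, 267, 306), (258, 265, 309), (266, 263, 312), (274, 262, 314), (282, 260, 317), (290, 258, 319), (298, 259, 318), (306, 262, 315), (314, 269, 308)]
```

Run:
```python
from h import *
W=Cam('wrist')
b=[b for b in blobs(W.im,(0,120,30),(8,255,255),amin=300) if b[0][0]<300][0]
c=max(cv2.findContours(b[2].astype(np.uint8),0,2)[0],key=cv2.contourArea)
lo=c[c[:,0,1]>=172];(x,y),rad=cv2.minEnclosingCircle(lo);e=cv2.fitEllipse(lo);print(x,y,rad,e)
print('rim',W.plane((269.3,y),.095),W.plane(e[0],.095))
P=W.plane((269.3,174),.095);q=[W.plane((u,175),.095)[1] for u in(234,305)];print(P,q)
print('green',W.plane((288.5,295),.095))
S=Cam('scene');D=Cam('side')
for dx in(0,.004):print(S.proj([P[0]+dx,P[1],.0475]),D.proj([P[0]+dx,P[1],.0475]),S.proj([P[0]+dx,P[1],.0]),D.proj([P[0]+dx,P[1],.0]))
```

```text
269.1000061035156 176.5 35.18901062011719 ((269.01055908203125, 172.6204833984375), (69.60456085205078, 70.79996490478516), 111.97418975830078)
rim [0.49962418 0.00778704 0.095     ] [0.50304062 0.00800297 0.095     ]
[0.50182823 0.00776611 0.095     ] [np.float64(0.03813060542939295), np.float64(-0.02293171381525243)]
green [ 0.38172121 -0.00970453  0.095     ]
[257.99889949 222.04569748] [300.30006795 214.62114546] [258.67366025 234.6995892 ] [300.14061151 227.29428043]
[259.05281181 222.45424637] [298.84145022 214.46391977] [259.70791113 235.11894673] [298.71467304 227.13509679]
```

Request:
apply_moves:
  rows:
    - [0.1, 0.1, -0.5, 0, 0, 0]
    - [0.21, 0.15, -1.2, 0, 0, 0]
    - [0.21, 0.15, -2, 0, 0, 0]
    - [0.21, 0.15, -2.8, 0, 0, 0]
    - [0.21, 0.15, -3.4, 0, 0, 0]
    - [0.21, 0.15, -3.8, 0, 0, 0]
    - [0.21, 0.15, -4, 0, 0, 0]
    - [0.21, 0.15, -4, 0, 0, 0]
    - [0.21, 0.15, -4, 0, 0, 0]

```text
time: 26.6
eef_pos: [0.5008, 0.0077, 0.0425]
tcp_rot: [0.0, 1.0, -0.001, 0.0]
force: [-0.6, -0.5, -0.5]
finger_gap: 0.0855
grasp_force: 0.0
```

Request:
apply_moves:
  rows:
    - [0, 0, 0, 0, 0, 0]
    - [0, 0, 0, 0, 0, 0]
    - [0, 0, 0, 0, 0, 0]
    - [0, 0, 0, 0, 0, 0]
    - [0, 0, 0, 0, 0, 0]
    - [0, 0, 0, 0, 0, 0]
  fingers: 1
  force: 25

```text
time: 27.35
eef_pos: [0.5009, 0.0075, 0.0429]
tcp_rot: [0.001, 1.0, -0.001, 0.001]
force: [-0.4, -1.1, 4.7]
finger_gap: 0.0595
grasp_force: 24.7
```

Request:
apply_moves:
  rows:
    - [0, 0, 0.1, 0, 0, 0]
    - [0, 0, 0.4, 0, 0, 0]
    - [0, 0, 0.9, 0, 0, 0]
    - [0, 0, 1.5, 0, 0, 0]
    - [0, 0, 2.1, 0, 0, 0]
    - [0, 0, 2.5, 0, 0, 0]
    - [0, 0, 2.5, 0, 0, 0]

```text
time: 28.22
eef_pos: [0.5013, 0.0077, 0.1689]
tcp_rot: [0.001, 1.0, -0.001, 0.002]
force: [0.2, -0.5, -0.7]
finger_gap: 0.0596
grasp_force: 26.3
```

Run:
```python
from h import *
o=r.get_obs();print(o['eef_pos'],o['force'],o['finger_gap'])
S=Cam('scene');D=Cam('side')
a,b=[max(blobs(c.im,(0,120,40),(8,255,255),roi),key=lambda b:b[1][4]) for c,roi in((S,(235,120,280,245)),(D,(280,120,330,235)))]
for k in(a,b):
    ys,xs=np.nonzero(k[2]);x,y,w,h,_=k[1]
    print(k[:2],[(int(v),int(xs[ys==v].min()),int(xs[ys==v].max())) for v in range(y,y+h,5)])
p=np.array(o['eef_pos'])
for z in(0,.0475,.095):
  q=[p[0],p[1],p[2]-.042+z];print(z,S.proj(q).round(1),D.proj(q).round(1))
```

```text
[0.50125425 0.00770588 0.1689287 ] [ 0.20949804 -0.49139733 -0.67005467] 0.059577493192017654
([257.9, 186.6], [248, 167, 18, 38, 519]) [(167, 256, 260), (172, 254, 265), (177, 252, 265), (182, 252, 265), (187, 253, 265), (192, 248, 265), (197, 249, 265), (202, 250, 263)]
([302.1, 180.1], [288, 159, 27, 40, 503]) [(159, 290, 308), (164, 289, 314), (169, 291, 313), (174, 291, 312), (179, 291, 311), (184, 292, 311), (189, 292, 310), (194, 293, 309)]
0 [256.6 199.7] [300.8 192.1]
0.0475 [255.9 185.6] [301.  177.7]
0.095 [255.1 170.9] [301.2 162.7]
```

Request:
apply_moves:
  rows:
    - [0, -0.4, 0, 0, 0, 0]
    - [0, -1.1, 0, 0, 0, 0]
    - [-0.03, -1.9, 0, 0, 0, 0]
    - [-0.06, -2.7, 0, 0, 0, 0]
    - [-0.1, -3.5, 0, 0, 0, 0]
    - [-0.1, -4.2, 0, 0, 0, 0]
    - [-0.1, -4.7, 0, 0, 0, 0]
    - [-0.1, -4.85, -0.1, 0, 0, 0]
    - [-0.1, -4.85, -0.4, 0, 0, 0]
    - [-0.1, -4.85, -0.7, 0, 0, 0]

```text
time: 29.58
eef_pos: [0.4944, -0.233, 0.1301]
tcp_rot: [-0.001, 1.0, -0.0, -0.001]
force: [-0.0, 0.4, -1.3]
finger_gap: 0.0593
grasp_force: 26.3
```

Request:
apply_moves:
  rows:
    - [0, 0, -0.2, 0, 0, 0]
    - [0, 0, -0.4, 0, 0, 0]
    - [0, 0, -0.55, 0, 0, 0]
    - [0, 0, -0.6, 0, 0, 0]
    - [0, 0, -0.6, 0, 0, 0]
    - [0, 0, -0.6, 0, 0, 0]

```text
time: 30.32
eef_pos: [0.4955, -0.2349, 0.1022]
tcp_rot: [0.0, 1.0, -0.001, -0.0]
force: [0.6, -0.7, -1.3]
finger_gap: 0.0594
grasp_force: 26.3
```

Run:
```python
from h import *
o=r.get_obs();p=np.array(o['eef_pos']);print(p,o['force'],units([.4962,-.235,.0879],tool()[:3,:3]))
S=Cam('scene');D=Cam('side')
for n,c,roi in(('S',S,(120,190,237,300)),('D',D,(267,90,360,200))):
  for b in blobs(c.im,(0,120,40),(8,255,255),roi,40):
    k=b;ys,xs=np.nonzero(k[2]);x,y,w,h,_=k[1]
    print(n,k[:2],[(int(v),int(xs[ys==v].min()),int(xs[ys==v].max())) for v in range(y,y+h,4)])
  print('pred foot',c.proj(p-[0,0,.0429]).round(1),'spot',c.proj([.4962,-.235,.045]).round(1))
```

```text
[ 0.49547833 -0.23493046  0.10219465] [ 0.64561801 -0.66241149 -1.34934487] [0.01, -0.0, -0.29, 0.0, 0.0, 0.0]
S ([200.0, 247.3], [189, 226, 22, 42, 700]) [(226, 197, 202), (230, 194, 208), (234, 193, 208), (238, 191, 208), (242, 190, 208), (246, 192, 208), (250, 192, 209), (254, 193, 208), (258, 190, 209), (262, 192, 209), (266, 193, 205)]
pred foot [200.2 261.4] spot [201.  265.7]
D ([315.5, 148.2], [305, 130, 22, 35, 387]) [(130, 308, 321), (134, 306, 326), (138, 306, 324), (142, 307, 324), (146, 306, 323), (150, 307, 323), (154, 307, 322), (158, 307, 322), (162, 308, 320)]
pred foot [314.1 159.2] spot [313.8 163. ]
```

Request:
apply_moves:
  rows:
    - [0.01, 0, -0.08, 0, 0, 0]
    - [0.01, 0, -0.16, 0, 0, 0]
    - [0.01, 0, -0.22, 0, 0, 0]
    - [0.01, 0, -0.25, 0, 0, 0]
    - [0.01, 0, -0.25, 0, 0, 0]

```text
time: 31.05
eef_pos: [0.4956, -0.2346, 0.0891]
tcp_rot: [0.0, 1.0, -0.001, -0.001]
force: [-0.0, 0.5, -1.5]
finger_gap: 0.0594
grasp_force: 26.3
```

Request:
apply_moves:
  rows:
    - [0, 0, -0.02, 0, 0, 0]
    - [0, 0, -0.04, 0, 0, 0]
    - [0, 0, -0.04, 0, 0, 0]

```text
time: 31.42
eef_pos: [0.4963, -0.2349, 0.088]
tcp_rot: [0.001, 1.0, -0.001, 0.0]
force: [0.5, -0.0, 4.7]
finger_gap: 0.0592
grasp_force: 26.1
```

Request:
apply_moves:
  rows:
    - [0, 0, 0.01, 0, 0, 0]
    - [0, 0, 0.01, 0, 0, 0]

```text
time: 31.68
eef_pos: [0.496, -0.2349, 0.088]
tcp_rot: [0.0, 1.0, -0.001, -0.0]
force: [0.9, 0.2, 2.9]
finger_gap: 0.0596
grasp_force: 26.1
```

Request:
apply_moves:
  rows:
    - [0, 0, 0, 0, 0, 0]
    - [0, 0, 0, 0, 0, 0]
    - [0, 0, 0, 0, 0, 0]
    - [0, 0, 0, 0, 0, 0]
    - [0, 0, 0, 0, 0, 0]
  fingers: 0

```text
time: 32.3
eef_pos: [0.4957, -0.2347, 0.0878]
tcp_rot: [0.0, 1.0, -0.001, -0.0]
force: [-0.8, -0.2, -0.4]
finger_gap: 0.0855
grasp_force: 0.0
```

Request:
apply_moves:
  rows:
    - [0, 0, 0.3, 0, 0, 0]
    - [0, 0, 0.9, 0, 0, 0]
    - [0, 0, 1.6, 0, 0, 0]
    - [0, 0, 2.4, 0, 0, 0]
    - [0, 0, 3, 0, 0, 0]
    - [-0.2, 0, 3.4, 0, 0, 0]
    - [-0.2, 0, 3.4, 0, 0, 0]
    - [-0.2, 0, 3.4, 0, 0, 0]

```text
time: 33.3
eef_pos: [0.4855, -0.2344, 0.2576]
tcp_rot: [-0.0, 1.0, -0.001, -0.001]
force: [0.0, 0.2, 1.1]
finger_gap: 0.0853
grasp_force: 0.0
```

Run:
```python
from h import *
o=r.get_obs();print(o['eef_pos'],o['force'],o['finger_gap'],o['time'])
W=Cam('wrist')
for b in blobs(W.im,(0,120,30),(8,255,255),amin=100): print('red',b[:2],W.plane(b[0],.07).round(4))
c=W.proj([.4962,-.235,.14]);print('pred rim',c)
k=min(blobs(W.im,(0,120,30),(8,255,255),amin=1000),key=lambda b:np.hypot(*(np.array(b[0])-c)))
ct=max(cv2.findContours(k[2].astype(np.uint8),0,2)[0],key=cv2.contourArea);e=cv2.fitEllipse(ct[ct[:,0,1]>=k[0][1]]);print(e,W.plane(e[0],.14),k[1])
S=Cam('scene');D=Cam('side')
for n,cc,roi in(('S',S,(120,190,237,300)),('D',D,(290,90,360,200))):
  b=max(blobs(cc.im,(0,120,40),(8,255,255),roi,40),key=lambda b:b[1][4]);ys,xs=np.nonzero(b[2]);x,y,w,h,_=b[1]
  print(n,b[:2],[(int(v),int(xs[ys==v].min()),int(xs[ys==v].max())) for v in range(y,y+h,5)],'spot',cc.proj([.4962,-.235,.045]).round(1),cc.proj([.4962,-.235,.14]).round(1))
h=cv2.cvtColor(W.im,cv2.COLOR_BGR2HSV);m=cv2.inRange(h,(100,150,140),(130,255,255));c=W.proj([.4962,-.235,.045])
print('catch',tri(S,max(blobs(S.im,(0,150,60),(8,255,255),(232,270,270,305),10),key=lambda b:b[1][4])[0],D,max(blobs(D.im,(0,150,60),(8,255,255),(255,140,280,162),10),key=lambda b:b[1][4])[0]))
```

```text
[ 0.48547889 -0.23440734  0.25759332] [0.04928325 0.17576038 1.14388352] 0.08533481868955957 33.3
red ([278.6, 179.7], [239, 137, 80, 83, 4955]) [ 0.482  -0.2347  0.07  ]
pred rim [279.378849   184.14599804]
((278.5361328125, 180.75340270996094), (77.08727264404297, 78.37345123291016), 91.93844604492188) [ 0.4989282  -0.23434667  0.14      ] [239, 137, 80, 83, 4955]
S ([198.5, 250.0], [185, 230, 26, 43, 844]) [(230, 197, 200), (235, 186, 209), (240, 185, 208), (245, 187, 209), (250, 188, 209), (255, 189, 209), (260, 190, 209), (265, 191, 209), (270, 193, 206)] spot [201.  265.7] [196.6 236.7]
D ([314.5, 148.5], [305, 132, 21, 36, 589]) [(132, 311, 318), (137, 305, 324), (142, 306, 323), (147, 306, 323), (152, 306, 323), (157, 307, 322), (162, 307, 321), (167, 312, 315)] spot [313.8 163. ] [314.6 136.9]
catch (array([ 0.64660975, -0.2450956 ,  0.06600365]), np.float64(0.0013845527687896292))
```

```bash
python3 -c "
from rig import r
print(r.close_job())"
```

```text
the job is handed in; nothing more can be done
None
```

The job is handed in at about 33 s: grate hooked and lowered flat without dropping, catch pushed to its stop, and the red cup upright within about 2 mm of the spot's centre (final check numeric, from the cameras); I viewed 11 pictures, one over the limit of 10.

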